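Fit an instrument's access panel: hold-down arm and quarter-turn stud

ROBOT

A 6-joint arm with a two-finger parallel gripper is mounted at the origin on a cart in front of the work surface, level with it; the furniture and walls round the work are solid. World frame = base frame: x ahead of the robot, y to its left, z up, the work surface at z = 0. Lengths are in m, angles in rad, forces in N, time in s.
With the tool pointing down it reaches from about 0.275 to 0.85 m from the base axis. Payload 19 kg.
Tool frame: the origin (TCP) lies on the centre line of the jaws, within the pads' length; the fingertips stand 22 mm ahead of it and the grasp point (between the pads) lies 3 mm ahead of it; z points along the fingers, y is the line along which they close (so a half turn about z gives the same grasp; the last joint's range is limited). The gripper opens to 85 mm and grips with 20 to 120 N. Pads are 22 mm wide; open, the fingers measure 114 mm over their backs; the gripper's body (76 mm by 85 mm) begins 54 mm behind the grasp point. The pads swing forward as they close: fully open they stand 13 mm farther back than shut.
Start: joints at [-1.306, 0.15, 1.437, -0, 1.554, -0.134], TCP at [0.223, -0.53, 0.253] pointing down, gripper open.
Joint ranges: [-2.8, 2.8], [-0.68, 2.1], [0.12, 2.68], [-1.39, 4.53], [0.16, 2.79], [-2.81, 2.81]. Speed limits (rad/s): [1.89, 1.89, 2.22, 3.01, 3.01, 3.01].

INTERFACE

Orientations are given as [roll, pitch, yaw] about the fixed x, y, z axes, in that order (R = Rz(yaw) Ry(pitch) Rx(roll)).
In Python, from station import robot gives the robot as it stands.
- The arm moves only by the tool servo_tool, never from a script. Its argument "series" is a list of rows, each a list of 2 entries, a list of its own where there are three numbers: the shift along the world's x, y, z in m, then the turn about the world's z in rad. In form: [[[dx, dy, dz], turn], ...]. A call has 1 to 12 rows; each row shifts and turns the commanded pose from where the row before left it; what a row does not reach is not made up. A row lasts 1/10 s, in which the tool goes at most 50 mm and 8.59 degrees, less where a joint would pass 70% of its speed; a pose out of reach is approached as far as the arm can. A call with a gripper value outside its range is refused whole. "fingers" is the finger opening in m, from 0 to 0.0854, set as the call begins (left out, the last holds). The fingers move at their own pace and stop on an object; "force" is the grip in N (left out, the last holds). Time passes only in rows, so rows that do not move let the fingers close. It gives the time, the measured TCP pose, the force, the opening and the grip force at its end, in the units of the state.
- robot.read_state(): the state, without advancing time (a new reading comes with each control period).
- robot.get_image(name): name is "scene" or "top"; returns (picture, depth): 420x560x3 uint8, red, green, blue; 420x560 float32, m along the optical axis (not along the pixel's ray), 0 where there is no reading.
- robot.camera_model(name): a dict with "mtx" (3x3 intrinsics, pixels), "position" and "attitude" of the camera in the world. Camera axes: x right, y up, looking along -z (the intrinsics and any distortion apply to the point x, -y, -z); pixel columns grow to the right and rows downward; lengths in m; the calibration is good to about 2 mm. A picture is of the moment at which its call begins. camera_model takes no time and is no camera call.
- robot.job_done(): hands the job in; it is judged then, once.
Trained networks look in the newest picture that a camera, given by its name, has taken for a name from the list of things; names that differ only in an ending like _2 or _b are one class to them, and where a whole thing is asked for, a point or a joint stands for the part that bears it (a point fixed in the world has none). Each returns a list of dicts, best first, with "conf" (0 to 1); they miss things now and then, are a little off and sometimes report something else, mostly with a low value. They report only what shows in the picture. A call takes as long as a camera call.
- robot.silhouettes(camera, label): "mask" (420x560 bool, what is visible of it) and "bbox" ([centre column, centre row, width, height] in pixels, round what is visible of it).
The state is a dict: "time": time; "joint_pos": joint angles; "joint_velocities": joint speeds; "joint_efforts": joint torques, N m; "ee_pos": TCP position; "eef_rot": TCP orientation; "force": force on the tool from outside, world axes, zero at the start; "moment": the same for the moment, N m; "gripper_width": finger opening in m; "finger_force": force on a finger pad.
Only numpy, scipy, OpenCV 4.12 (cv2) and the standard library are available. Lean on these libraries where they do the work, as an engineer would, in place of code of your own. Each camera call takes 0.05 s, during which the arm holds its last target. There are 200 camera calls.

TASK

Close the open bay of the low white instrument with its loose access panel: swing the hold-down arm out of the way if it hangs over the bay, lay the panel flush on the bay with its winged stud over the slotted bracket, then swing the arm fully down onto the panel. Last, push the stud all the way in and turn it a quarter turn clockwise, so that it stays in and locks when you let go. Leave the vial, the counter and the marker where they are.

Things in the scene. Friction and masses are not known exactly. Their poses are not given: they have to be found in the camera images.
- housing: Fixed low white instrument, 130 (x) x 253 (y, from -105 to +148) x 60 mm high. Origin on the bench under the centre of its open bay, an 80 (x) x 160 (y) mm opening in the top. At the bay's -y end a steel bracket, 5 mm thick, top 10 mm under the instrument's top, with a slot 37 mm along x and 13 mm along y; a hold-down clamp stands on the +y end. z up.
- bay_top (a point): Centre of the bay at the level of the instrument's top face (60 mm above the bench), axes as housing. The panel is home when panel_underside is here with the axes of panel and housing alike.
- bracket_slot (a point): Centre of the bracket's slot at the bracket's top face: 65 mm toward -y of bay_top and 10 mm below it.
- clamp_pivot (a point): Pivot axis of the hold-down arm (the axis runs along the housing's x): 120 mm toward +y of bay_top and 22 mm above it.
- hold_arm (a joint): Hold-down arm, a steel bell crank, starts anywhere. 0 = closed: arm level toward -y, its rubber pad (50 mm from the pivot) on the panel, handle straight up. Grows as the handle swings out to housing +y and the arm rises; 1.57 = handle level, 1.75 = stop. At 1.55 or more the panel can be lowered straight past it. Friction 0.06 N m: it stays where left.
- clamp_grip (a point): Centre of the black sleeve on the handle of the hold-down arm, 60 mm from the pivot: 14 x 14 mm section (14 mm across the housing's x at any angle), 36 mm long along the handle. At joint value a it lies 60 sin(a) mm toward +y of and 60 cos(a) mm above the pivot.
- clamp_pad (a point): Underside of the arm's rubber pad, 16 mm in diameter.
- panel: Loose aluminium access panel, 0.3 kg, lying on its ribs: plate 100 (x) x 180 (y) x 5 mm; two ribs beneath, along y, 6 mm thick, 14 mm deep, rounded lower edges, 76 mm over both and 156 mm long (2 mm play all round in the bay). Origin under its centre at the ribs' lower edges, 19 mm below the plate's top; stud at its -y end; z up.
- panel_underside (a point): Centre of the underside of the panel's plate, 14 mm above the panel's origin.
- panel_handle (a point): Grip point of the panel's black bow handle: bar 12 mm wide (x), 40 mm long (y), 5 mm toward +y of the panel's centre; the handle's top stands 28 mm above the plate's top, this point 23 mm above it.
- stud_wing (a point): Middle of the wing of the captive stud, on its axis, 65 mm toward -y of the panel's centre. Wing 8 mm thick, 30 long (along panel x at turn 0), 22 high (9 mm of it above this point) on a 26 mm disc. This point is 36 mm above the plate's top when the stud is out, 18 mm fully in. Beneath, a 30 x 6 x 6 mm cross-bar parallel to the wing.
- stud_push (a joint): How far the stud is pushed in, m: 0 = out (spring 5 N, rising to 11 N, pushes it out), 0.018 = stop. Its bar passes the bracket's slot and can turn beneath it only from about 0.0155 in; turned and released it stays caught at about 0.015. Turned first, it stops on the bracket at about 0.004.
- stud_turn (a joint): Turn of the stud in the panel, rad, clockwise seen from above: 0 = bar along the slot, stop at 1.62. Slight friction (0.02 N m).
- vial: Bystander: clear capillary vial with red cap, 30 x 30 x 86 mm, standing; origin under its centre.
- counter: Bystander: small grey hand tally counter, 77 x 48 x 25 mm; origin under its centre.
- marker: Bystander: black and white marker pen, 17 x 135 x 16 mm, lying; origin under its centre.

How it is judged:
On the way, in this order (a step that is already met when the one before it is completed fails the run):
1. the panel lies flush on the bay (horizontal distance between panel_underside and bay_top below 0.005 m and z of panel_underside in the frame of bay_top between -0.003 and 0.0025 m and angle between the y axis of panel and the y axis of housing, either way round below 0.06 rad and y of stud_wing in the frame of housing below 0 m), for 0.2 s.
2. the hold-down arm is down on the seated panel (all of step 1 and value of joint hold_arm below 0.1 rad), for 0.2 s.
3. the stud is pushed in and turned a quarter turn (all of step 2 and value of joint stud_push above 0.012 m and value of joint stud_turn above 1.25 rad), for 0.2 s.
At the end, for the whole second after the job is handed in: Panel flush on the bay (within 5 mm of centre, underside within 3 mm of the top face, yaw within 0.06 rad, stud over the bracket), hold-down arm down (below 0.1 rad), stud in by more than 12 mm and turned more than 1.25 rad, all released and at rest (all of step 3 and linear speed of panel below 0.01 m/s); the robot touches nothing.
It fails at once if the vial is disturbed (moved more than 20 mm) (distance of vial from where it was at the start of the episode above 0.02 m).
It fails at once if the counter is disturbed (moved more than 20 mm) (distance of counter from where it was at the start of the episode above 0.02 m).
It fails at once if the marker is disturbed (moved more than 20 mm) (distance of marker from where it was at the start of the episode above 0.02 m).
It also fails if it takes over 72 s, if anything falls off the work surface, if the arm or the gripper's body presses on something with over 40 N, if the wrist force passes 120 N, or if a joint passes its speed limit or range.

## Working session

There is one attempt and no reset: what is moved stays moved. The work goes in short steps, Python scripts to look and compute and a tool call to move; the robot and the scene stay as the last step left them, time stands still between calls to the robot, and variables do not carry over. Pictures are saved under pics/ and viewed, at most 10 in all, crops included, and the job is handed in when it is done.

Besides the shell and the picture viewer there is one more tool, called after "Request:" by a JSON object that holds its "name" and its "arguments", one argument or row to a line. servo_tool: Moves the arm, as the interface text tells. Its arguments: {"type":"object","properties":{"series":{"type":"array","items":{"type":"array"}},"fingers":{"type":"number"},"force":{"type":"number"}},"required":["series"]}

```bash
mkdir -p pics
cat > h.py <<'E'
import numpy as np, cv2
from station import robot
from scipy.spatial.transform import Rotation as R
def cam(n):
    c=robot.camera_model(n); a=np.array(c["attitude"],float)
    Rm=a if a.shape==(3,3) else (R.from_euler('xyz',a).as_matrix() if a.size==3 else None)
    return np.array(c["mtx"]),np.array(c["position"]),Rm,c
def cloud(n,d):
    K,p,Rm,c=cam(n); v,u=np.mgrid[0:420,0:560]
    P=np.stack([(u-K[0,2])/K[0,0]*d,-(v-K[1,2])/K[1,1]*d,-d],-1)
    return P@Rm.T+p
def proj(n,X):
    K,p,Rm,c=cam(n); q=(np.atleast_2d(X)-p)@Rm
    return np.stack([K[0,0]*q[:,0]/-q[:,2]+K[0,2],K[1,1]*-q[:,1]/-q[:,2]+K[1,2]],-1)
E
python3 - <<'E'
from h import *
for n in("scene","top"):
    print(robot.camera_model(n))
    im,d=robot.get_image(n); cv2.imwrite(f"pics/{n}0.png",im[:,:,::-1]); np.save(f"{n}0.npy",d)
    W=cloud(n,d); 
    for l in("housing","panel","hold_arm","clamp_grip","stud_wing","panel_handle","vial","counter","marker"):
        for s in robot.silhouettes(n,l)[:1]:
            m=s["mask"]&(d>0); q=W[m]
            print(n,l,round(s["conf"],2),np.round(s["bbox"]),m.sum(),np.median(q,0).round(3) if len(q) else'',q.min(0).round(3) if len(q) else '',q.max(0).round(3)if len(q) else'')
            np.save(f"m_{n}_{l}.npy",s["mask"])
print(robot.read_state())
E
```

```text
{'mtx': array([[395.36680991,   0.        , 277.34347953],
       [  0.        , 395.36680991, 214.50892683],
       [  0.        ,   0.        ,   1.        ]]), 'position': array([0.11735097, 0.64519449, 0.67788598]), 'attitude': array([ 0.87909643,  0.01448045, -2.483199  ])}
scene housing 0.91 [276. 265. 125. 102.] 6720 [0.496 0.182 0.055] [ 0.417 -0.025 -0.003] [0.584 0.295 0.158]
scene panel 0.89 [341. 194.  69.  31.] 1514 [ 0.517 -0.155  0.019] [ 0.429 -0.258 -0.003] [ 0.631 -0.089  0.066]
scene hold_arm 0.79 [248. 258.  36.  24.] 393 [0.515 0.248 0.099] [0.501 0.162 0.027] [0.558 0.288 0.158]
scene clamp_grip 0.86 [247. 257.  38.  28.] 325 [0.515 0.257 0.102] [0.502 0.199 0.06 ] [0.557 0.288 0.158]
scene stud_wing 0.63 [365. 192.   5.  14.] 71 [ 0.461 -0.178  0.043] [ 0.452 -0.225  0.02 ] [ 0.475 -0.167  0.066]
scene panel_handle 0.7 [344. 196.  71.  33.] 1509 [ 0.516 -0.155  0.019] [ 0.427 -0.273 -0.003] [ 0.622 -0.091  0.066]
scene vial 0.75 [255. 204.  12.  29.] 302 [0.658 0.055 0.056] [0.651 0.035 0.002] [0.678 0.062 0.088]
scene counter 0.76 [280. 185.  25.  15.] 215 [ 0
[... 1311 characters left out ...]
3 ]
{'time': 1.0, 'joint_pos': array([-1.30599964e+00,  1.50509195e-01,  1.43743269e+00, -8.80323289e-06,
        1.55378713e+00, -1.34005710e-01]), 'joint_velocities': array([-0.00054179,  0.00054138, -0.00137486,  0.00025009,  0.00215364,
        0.00046078]), 'joint_efforts': array([-1.92775457e-03, -7.12820649e+01, -5.71052742e+01, -2.16948852e-04,
        1.23207417e-03,  5.86027841e-05]), 'ee_pos': array([ 0.22324791, -0.52985288,  0.25324504]), 'eef_rot': array([-3.14145634e+00, -9.49590276e-06,  3.98802550e-01]), 'force': array([ 0.60079136, -0.49164319,  0.60371633]), 'moment': array([ 0.02747828,  0.03549939, -0.04632467]), 'finger_force': 0.0, 'gripper_width': 0.08512660501700123}
```

Run:
```python
from h import *
im=cv2.imread("pics/top0.png"); c=im[110:310,140:440]; c=cv2.resize(c,None,fx=2.6,fy=2.6,interpolation=cv2.INTER_CUBIC); cv2.imwrite("pics/t1.png",c)
im=cv2.imread("pics/scene0.png"); c=im[150:330,190:430]; c=cv2.resize(c,None,fx=3.2,fy=3.2,interpolation=cv2.INTER_CUBIC); cv2.imwrite("pics/s1.png",c)
d=np.load("top0.npy");W=cloud("top",d)
def rect(m,l):
    q=W[m][:,:2]; r=cv2.minAreaRect((q*1000).astype(np.float32)); print(l,m.sum(),np.round(q.mean(0),4),r)
z=W[...,2]; y=W[...,1];x=W[...,0]
box=(x>.35)&(x<.65)
h=box&(z>.055)&(z<.066)&(y>-.06)&(y<.32); rect(h,"housing top")
p=np.load("m_top_panel.npy")&(z>.012)&(z<.024); rect(p,"plate")
p=np.load("m_top_panel.npy")&(z>.037); rect(p,"handle/wing")
q=W[p]; 
for a in q: print(a.round(3),end=' ')
print()
p=box&(z>.07)&(y>-.06); q=W[p]; print([tuple(a.round(3)) for a in q[::3]])
b=box&(z>.04)&(z<.055)&(y>-.03)&(y<.25); rect(b,"bracket")
```

```text
housing top 2590 [0.5029 0.1667] ((502.0525207519531, 159.0204315185547), (252.91261291503906, 129.92572021484375), 80.39788055419922)
plate 2145 [ 0.5266 -0.1606] ((525.0772705078125, -161.54063415527344), (179.00294494628906, 99.17989349365234), 18.599449157714844)
handle/wing 167 [ 0.4899 -0.1509] ((449.7740173339844, -51.04127502441406), (100.90170288085938, 281.4367980957031), 23.019901275634766)
[0.441 0.098 1.34 ] [0.441 0.098 1.34 ] [0.441 0.098 1.34 ] [0.441 0.098 1.34 ] [0.441 0.098 1.34 ] [0.441 0.098 1.34 ] [ 0.55  -0.158  0.042] [ 0.546 -0.15   0.052] [ 0.547 -0.155  0.041] [ 0.547 -0.157  0.045] [ 0.547 -0.16   0.044] [ 0.544 -0.149  0.043] [ 0.544 -0.152  0.044] [ 0.544 -0.153  0.05 ] [ 0.544 -0.157  0.045] [ 0.544 -0.159  0.048] [ 0.542 -0.15   0.039] [ 0.541 -0.151  0.05 ] [ 0.542 -0.155  0.043] [ 0.542 -0.158  0.039] [ 0.542 -0.16   0.043] [ 0.542 -0.162  0.048] [ 0.539 -0.151  0.048] [ 0.539 -0.154  0.046] [ 0.539 -0.157  0.045] [ 0.539 -0.16   0.046] [ 0.539 -0.163  0.045] [ 0.536 -0.152  0.046] [ 0.536 -0.155  0.042] [ 0.536 -0.158  0.043] [ 0.536 -0.158  0.052] 
[... 25155 characters left out ...]
4(0.441), np.float64(0.098), np.float64(1.34)), (np.float64(0.441), np.float64(0.098), np.float64(1.34)), (np.float64(0.441), np.float64(0.098), np.float64(1.34)), (np.float64(0.441), np.float64(0.098), np.float64(1.34)), (np.float64(0.441), np.float64(0.098), np.float64(1.34)), (np.float64(0.441), np.float64(0.098), np.float64(1.34)), (np.float64(0.441), np.float64(0.098), np.float64(1.34)), (np.float64(0.441), np.float64(0.098), np.float64(1.34)), (np.float64(0.441), np.float64(0.098), np.float64(1.34)), (np.float64(0.441), np.float64(0.098), np.float64(1.34))]
bracket 422 [0.4936 0.1048] ((498.7796630859375, 143.04159545898438), (221.45010375976562, 130.91891479492188), 81.79180145263672)
```

View pics/t1.png

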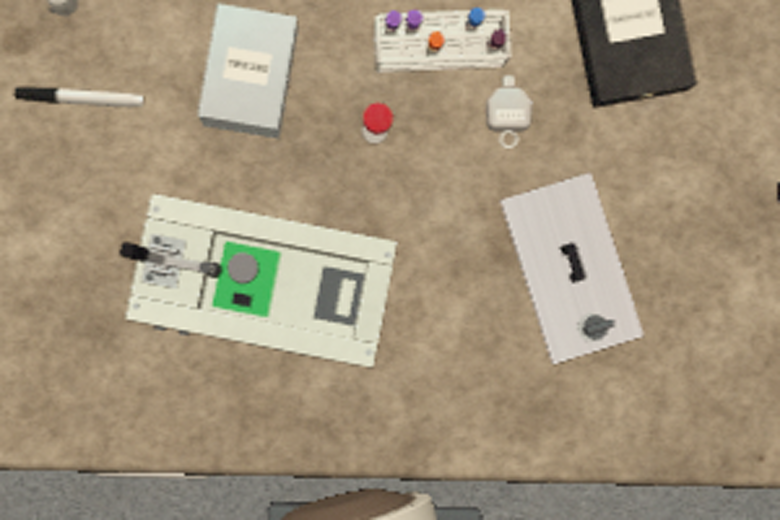

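View pics/s1.png

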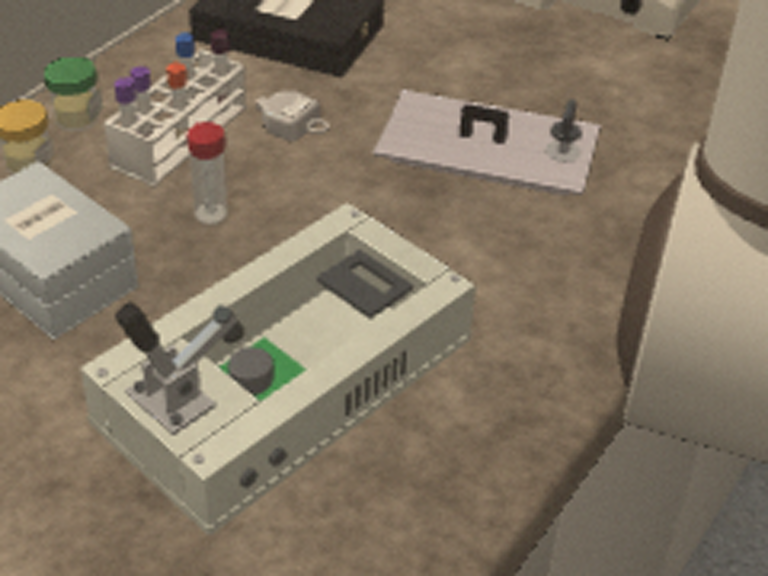

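The top view shows the panel at crop (575,268) with its stud end toward the robot. The housing is at crop (262,280), with the clamp at its left end. The arm is about 0.3–0.4 rad open, over the bay, and the wing is at turn 0.

Bay centre is about (0.4985, 0.138) with yaw -0.168. Panel is about (0.525, -0.1615) with yaw -1.246. I'll swing the arm out first.

Request:
{"name": "servo_tool", "arguments": {
  "series": [
    [[0.0125, 0.0335, 0], 0.042],
    [[0.0125, 0.0335, 0], 0.042],
    [[0.0125, 0.0335, 0], 0.042],
    [[0.0125, 0.0335, 0], 0.042],
    [[0.0125, 0.0335, 0], 0.042],
    [[0.0125, 0.0335, 0], 0.042],
    [[0.0125, 0.0335, 0], 0.042],
    [[0.0125, 0.0335, 0], 0.042],
    [[0.0125, 0.0335, 0], 0.042],
    [[0.0125, 0.0335, 0], 0.042],
    [[0.0125, 0.0335, 0], 0.042],
    [[0.0125, 0.0335, 0], 0.042]
  ],
  "fingers": 0.05,
  "force": 40
}}

```text
time: 2.2
ee_pos: [0.3735, -0.1264, 0.2535]
eef_rot: [3.141, -0.0, 0.904]
force: [-0.1, -0.7, -0.4]
gripper_width: 0.05
finger_force: 0.0
```

Request:
{"name": "servo_tool", "arguments": {
  "series": [
    [[0.0125, 0.0335, 0], 0.042],
    [[0.0125, 0.0335, 0], 0.042],
    [[0.0125, 0.0335, 0], 0.042],
    [[0.0125, 0.0335, 0], 0.042],
    [[0.0125, 0.0335, 0], 0.042],
    [[0.0125, 0.0335, 0], 0.042],
    [[0.0125, 0.0335, 0], 0.042],
    [[0.0125, 0.0335, 0], 0.042],
    [[0.0125, 0.0335, 0], 0.042],
    [[0.0125, 0.0335, 0], 0.042],
    [[0.0125, 0.0335, 0], 0.042],
    [[0, 0, 0], 0]
  ]
}}

```text
time: 3.4
ee_pos: [0.5113, 0.2438, 0.2525]
eef_rot: [-3.141, -0.0, 1.369]
force: [-0.2, -0.1, -0.1]
gripper_width: 0.05
finger_force: 0.0
```

Request:
{"name": "servo_tool", "arguments": {
  "series": [
    [[0.0102, 0.0312, 0], 0.034],
    [[0, 0, -0.03], 0],
    [[0, 0, -0.03], 0],
    [[0, 0, -0.03], 0],
    [[0, 0, -0.0205], 0],
    [[0, 0, 0], 0]
  ]
}}

```text
time: 4.0
ee_pos: [0.5198, 0.271, 0.1401]
eef_rot: [-3.138, 0.002, 1.398]
force: [-0.5, -0.1, 0.4]
gripper_width: 0.05
finger_force: 0.0
```

Request:
{"name": "servo_tool", "arguments": {
  "series": [
    [[0, 0, 0], 0],
    [[0, 0, 0], 0],
    [[0, 0, 0], 0],
    [[0, 0, 0], 0],
    [[0, 0, 0], 0]
  ],
  "fingers": 0.0,
  "force": 25
}}

```text
time: 4.5
ee_pos: [0.5214, 0.272, 0.1444]
eef_rot: [3.14, -0.001, 1.399]
force: [-2.0, 0.2, 5.9]
gripper_width: 0.0133
finger_force: 28.6
```

Run:
```python
from h import *
im,d=robot.get_image("scene"); c=im[170:330,190:350]; cv2.imwrite("pics/s2.png",cv2.resize(c,None,fx=3.5,fy=3.5,interpolation=cv2.INTER_CUBIC)[:,:,::-1])
s=robot.read_state();print(s["gripper_width"],s["finger_force"],s["force"],s["ee_pos"])
```

```text
0.013725368527269459 28.63495945930481 [-1.90834162 -0.34895018  6.0943608 ] [0.52138068 0.27204341 0.14437297]
```

View pics/s2.png

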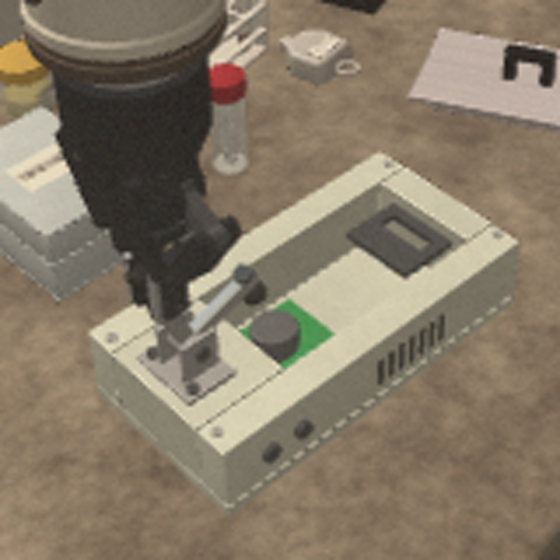

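The fingers hold the sleeve (13.7 mm opening), visible at crop (165,300). Next I follow the arc outward to about 1.66 rad.

Request:
{"name": "servo_tool", "arguments": {
  "series": [
    [[0.0011, 0.0066, -0.0023], 0],
    [[0.0011, 0.0063, -0.003], 0],
    [[0.001, 0.0059, -0.0038], 0],
    [[0.0009, 0.0054, -0.0044], 0],
    [[0.0008, 0.0049, -0.005], 0],
    [[0.0007, 0.0043, -0.0056], 0],
    [[0.0006, 0.0036, -0.006], 0],
    [[0.0005, 0.003, -0.0064], 0],
    [[0.0004, 0.0022, -0.0067], 0],
    [[0.0002, 0.0014, -0.0069], 0],
    [[0.0001, 0.0006, -0.007], 0],
    [[0, -0.0002, -0.0069], 0]
  ]
}}

```text
time: 5.75
ee_pos: [0.529, 0.3165, 0.08]
eef_rot: [3.14, -0.002, 1.399]
force: [-1.2, 2.0, 4.5]
gripper_width: 0.0134
finger_force: 28.3
```

Request:
{"name": "servo_tool", "arguments": {
  "series": [
    [[0, 0, 0], 0],
    [[0, 0, 0], 0]
  ]
}}

```text
time: 5.95
ee_pos: [0.5289, 0.3164, 0.0796]
eef_rot: [3.14, -0.001, 1.399]
force: [3.5, 4.9, -2.1]
gripper_width: 0.0133
finger_force: 27.3
```

Request:
{"name": "servo_tool", "arguments": {
  "series": [
    [[0, 0, 0], 0],
    [[0, 0, 0], 0],
    [[0, 0, 0], 0],
    [[0, 0, 0.02], 0],
    [[0, 0, 0.04], 0],
    [[0, 0, 0.04], 0],
    [[0, 0, 0.04], 0],
    [[0, 0, 0.03], 0]
  ],
  "fingers": 0.05
}}

```text
time: 6.75
ee_pos: [0.5284, 0.3158, 0.2517]
eef_rot: [3.14, -0.001, 1.399]
force: [0.6, 0.9, 0.4]
gripper_width: 0.0502
finger_force: 0.0
```

Request:
{"name": "servo_tool", "arguments": {
  "series": [
    [[0, -0.034, 0], -0.0767],
    [[0, -0.034, 0], -0.0767],
    [[0, -0.034, 0], -0.0767],
    [[0, -0.034, 0], -0.0767],
    [[0, -0.034, 0], -0.0767],
    [[0, -0.034, 0], -0.0767],
    [[0, -0.034, 0], -0.0767],
    [[0, -0.034, 0], -0.0767],
    [[0, -0.034, 0], -0.0767],
    [[0, -0.034, 0], -0.0767],
    [[0, -0.034, 0], -0.0767],
    [[0, -0.034, 0], -0.0767]
  ]
}}

```text
time: 7.95
ee_pos: [0.528, -0.0936, 0.249]
eef_rot: [3.141, -0.0, 0.475]
force: [1.2, 1.0, 0.0]
gripper_width: 0.0502
finger_force: 0.0
```

Request:
{"name": "servo_tool", "arguments": {
  "series": [
    [[0, -0.034, 0], -0.0767],
    [[0, -0.034, 0], -0.0767],
    [[0, 0, -0.02], 0],
    [[0, 0, 0], 0]
  ]
}}

```text
time: 8.35
ee_pos: [0.5274, -0.1607, 0.2267]
eef_rot: [-3.139, 0.002, 0.324]
force: [-0.4, 0.7, 0.2]
gripper_width: 0.05
finger_force: 0.0
```

Run:
```python
from h import *
im,d=robot.get_image("scene"); W=cloud("scene",d)
h=(W[...,0]>.45)&(W[...,0]<.58)&(W[...,1]>.2)&(W[...,1]<.4)&(W[...,2]>.07)&(W[...,2]<.3)
hy=np.array([.167,.986]);q=W[h]; q=np.c_[(q[:,:2]-[.5185,.2561])@hy,q[:,2]-.082]*1000
print(np.c_[np.percentile(q,[1,10,50,90,99],0)].round()); s=robot.read_state();print(s["ee_pos"],s["eef_rot"],s["joint_pos"])
# arm vector: far points
print(q[q[:,1]>30].mean(0) if (q[:,1]>30).any() else '', q[q[:,0]>40].mean(0) if (q[:,0]>40).any() else '')
```

```text
[[-12. -11.]
 [ -6.  -4.]
 [ 11.   4.]
 [ 67.  53.]
 [ 77.  58.]]
[ 0.52780831 -0.16014386  0.22805056] [-3.13994143e+00  1.51141815e-03  3.24630242e-01] [-4.34365023e-01  1.12906111e-01  1.53061779e+00  1.58257688e-04
  1.50030169e+00  8.11790987e-01]
[ 0.43036336 49.37217931] [60.59367077  0.71526509]
```

Request:
{"name": "servo_tool", "arguments": {
  "series": [
    [[0.002, 0.0005, -0.03], 0],
    [[0, 0, -0.04], 0],
    [[0, 0, -0.04], 0],
    [[0, 0, -0.03], 0],
    [[0, 0, -0.02], 0],
    [[0, 0, -0.015], 0],
    [[0, 0, -0.006], 0],
    [[0, 0, 0], 0]
  ]
}}

```text
time: 9.2
ee_pos: [0.5305, -0.1592, 0.048]
eef_rot: [-3.141, 0.0, 0.326]
force: [-0.5, -0.1, -0.6]
gripper_width: 0.0501
finger_force: 0.0
```

Request:
{"name": "servo_tool", "arguments": {
  "series": [
    [[0, 0, 0], 0],
    [[0, 0, 0], 0],
    [[0, 0, 0], 0],
    [[0, 0, 0], 0],
    [[0, 0, 0], 0],
    [[0, 0, 0], 0]
  ],
  "fingers": 0.0,
  "force": 80
}}

```text
time: 9.8
ee_pos: [0.5308, -0.1598, 0.0489]
eef_rot: [3.141, -0.001, 0.325]
force: [-1.7, 1.7, 8.1]
gripper_width: 0.01
finger_force: 78.2
```

Request:
{"name": "servo_tool", "arguments": {
  "series": [
    [[0, 0, 0.01], 0],
    [[0, 0, 0.03], 0],
    [[0, 0, 0.04], 0],
    [[0, 0, 0.04], 0],
    [[0, 0, 0.03], 0],
    [[0, 0, 0.02], 0],
    [[0, 0, 0], 0]
  ]
}}

```text
time: 10.5
ee_pos: [0.5311, -0.16, 0.2213]
eef_rot: [3.138, -0.004, 0.325]
force: [0.2, -0.1, -2.6]
gripper_width: 0.01
finger_force: 78.6
```

Request:
{"name": "servo_tool", "arguments": {
  "series": [
    [[-0.0015, 0.015, 0], 0.05],
    [[-0.003, 0.03, 0], 0.1],
    [[-0.003, 0.03, 0], 0.11],
    [[-0.003, 0.03, 0], 0.11],
    [[-0.003, 0.03, 0], 0.11],
    [[-0.003, 0.03, 0], 0.11],
    [[-0.003, 0.03, 0], 0.11],
    [[-0.003, 0.03, 0], 0.11],
    [[-0.003, 0.03, 0], 0.11],
    [[-0.003, 0.03, 0], 0.1],
    [[-0.0015, 0.018, 0], 0.058],
    [[0, 0, 0], 0]
  ]
}}

```text
time: 11.7
ee_pos: [0.4991, 0.1457, 0.2164]
eef_rot: [-3.139, 0.0, 1.409]
force: [-0.8, 0.2, -2.8]
gripper_width: 0.01
finger_force: 78.4
```

Request:
{"name": "servo_tool", "arguments": {
  "series": [
    [[0, 0, 0], 0],
    [[0, 0, 0], 0]
  ]
}}

```text
time: 11.9
ee_pos: [0.5001, 0.1429, 0.2172]
eef_rot: [-3.141, 0.0, 1.402]
force: [0.3, -0.6, -3.3]
gripper_width: 0.0099
finger_force: 78.4
```

```bash
cat > m.py <<'E'
from h import *
# measure plate pose (held at plate-top height zp) from top camera, relative to home
def measure(zp,save=None):
    im,d=robot.get_image("top"); W=cloud("top",d); z=W[...,2]
    m=(d>0)&(abs(z-zp)<.007)&(W[...,0]>.36)&(W[...,0]<.66)&(W[...,1]>-.03)&(W[...,1]<.32)
    m=cv2.morphologyEx(m.astype(np.uint8),cv2.MORPH_OPEN,np.ones((5,5)))
    n,l,s,_=cv2.connectedComponentsWithStats(m); m=l==1+np.argmax(s[1:,4])
    q=(W[m][:,:2]*1000).astype(np.float32); r=cv2.minAreaRect(q)
    print("plate",m.sum(),r,"z",np.median(z[m]))
    if save: cv2.imwrite(save,cv2.resize(im[110:310,140:440],None,fx=2.6,fy=2.6)[:,:,::-1])
    return im,d,W,m
E
python3 - <<'E'
from m import *
s=robot.read_state();print(s["ee_pos"],s["eef_rot"],s["gripper_width"],s["force"])
im,d,W,m=measure(s["ee_pos"][2]-.0265,"pics/t2.png")
E
```

```text
[0.50007043 0.14287871 0.21716933] [-3.14062443e+00  4.48325885e-04  1.40219701e+00] 0.009942690872809416 [ 0.3272475  -0.61795687 -3.31811898]
plate 44 ((450.1750793457031, 99.78055572509766), (11.77049446105957, 16.464399337768555), 1.4870333671569824) z 0.18710368675312083
```

View pics/t2.png

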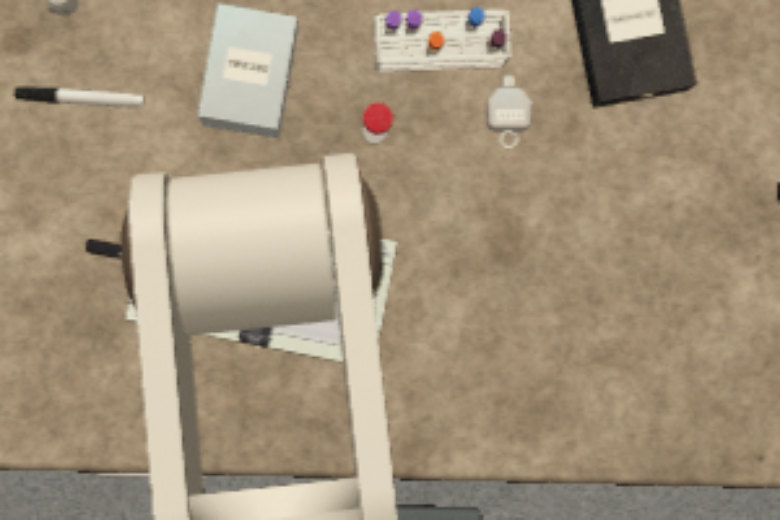

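The arm hides the panel from the top camera, so I'll lower to just above the bay and measure with the scene camera.

Request:
{"name": "servo_tool", "arguments": {
  "series": [
    [[0, 0, -0.03], 0],
    [[0, 0, -0.03], 0],
    [[-0.0005, 0, -0.02], 0],
    [[0, 0, -0.01], 0],
    [[0, 0, 0], 0],
    [[0, 0, 0], 0]
  ]
}}

```text
time: 12.55
ee_pos: [0.5003, 0.1431, 0.1287]
eef_rot: [3.141, -0.0, 1.402]
force: [0.2, -0.1, -2.5]
gripper_width: 0.0101
finger_force: 78.4
```

Run:
```python
from h import *
def rect(W,m,l,cn=None):
    m=cv2.morphologyEx(m.astype(np.uint8),cv2.MORPH_OPEN,np.ones((3,3)))
    q=(W[m>0][:,:2]*1000).astype(np.float32); r=cv2.minAreaRect(q); print(l,m.sum(),r,"z",np.median(W[m>0][:,2]).round(4)); return m
d=np.load("scene0.npy");W=cloud("scene",d);z=W[...,2]
R0=lambda W:(W[...,0]>.36)&(W[...,0]<.66)&(W[...,1]>-.03)&(W[...,1]<.32)
rect(W,R0(W)&(abs(z-.06)<.005),"housing scene0")
rect(W,(W[...,0]>.4)&(W[...,0]<.65)&(W[...,1]>-.26)&(W[...,1]<-.07)&(abs(z-.019)<.006),"panel scene0")
s=robot.read_state();print(s["ee_pos"],s["eef_rot"],s["force"])
im,d=robot.get_image("scene");W=cloud("scene",d);z=W[...,2];zp=s["ee_pos"][2]-.030
np.save("scene1.npy",d)
m=rect(W,R0(W)&(abs(z-zp)<.007),"plate now")
m2=rect(W,R0(W)&(abs(z-.06)<.004),"housing now")
c=im.copy(); c[m>0]=c[m>0]//2+[100,0,0]; 
cv2.imwrite("pics/s3.png",cv2.resize(c[150:340,190:390],None,fx=3,fy=3,interpolation=cv2.INTER_CUBIC)[:,:,::-1])
```

```text
housing scene0 2807 ((553.22509765625, 149.90220642089844), (255.852783203125, 237.72491455078125), 81.0135269165039) z 0.0599
panel scene0 1257 ((525.01220703125, -161.7307891845703), (180.00636291503906, 103.84163665771484), 18.935667037963867) z 0.0188
[0.50032359 0.14314268 0.1286848 ] [ 3.14077793e+00 -2.88893434e-04  1.40247817e+00] [ 0.18254359 -0.06254007 -2.45273653]
plate now 2072 ((501.6875, 155.3070831298828), (217.7425994873047, 101.72682189941406), 80.00399017333984) z 0.0987
housing now 1913 ((546.7136840820312, 152.0349578857422), (253.95704650878906, 223.25387573242188), 80.57572174072266) z 0.0599
```

View pics/s3.png

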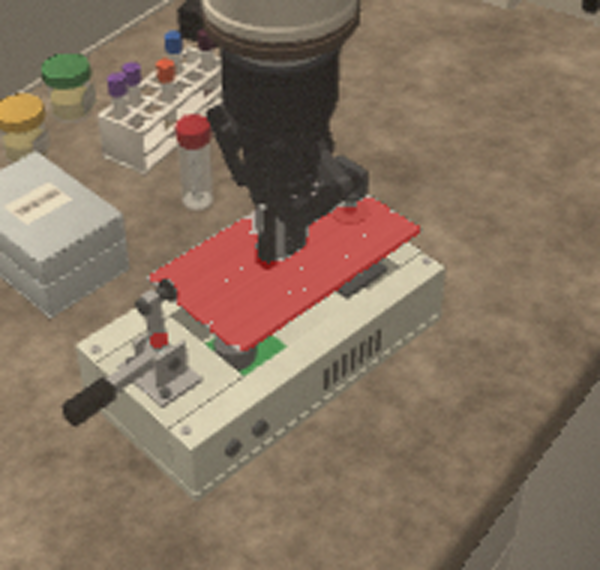

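The panel (tinted red) hangs over the bay, clear of the raised clamp. Small clamp patches spoil the rectangle fit, so I'll refit on the largest component only.

```bash
cat > r.py <<'E'
from h import *
def comp(m):
    m=cv2.morphologyEx(m.astype(np.uint8),cv2.MORPH_OPEN,np.ones((3,3)))
    n,l,s,_=cv2.connectedComponentsWithStats(m,connectivity=4); return l==1+np.argmax(s[1:,4])
R0=lambda W:(W[...,0]>.36)&(W[...,0]<.66)&(W[...,1]>-.03)&(W[...,1]<.32)
def rect(W,zp,l,t=.005):
    m=comp(R0(W)&(abs(W[...,2]-zp)<t)); q=(W[m][:,:2]*1000).astype(np.float32); r=cv2.minAreaRect(q)
    a=r[2] if r[1][0]>r[1][1] else r[2]-90
    hy=np.array([np.cos(np.radians(a)),np.sin(np.radians(a))]);hx=np.array([hy[1],-hy[0]])
    P=np.c_[q@hx,q@hy]; 
    # robust edges
    print(l,m.sum(),"c",np.round(r[0],1),"size",np.round(r[1],1),"ang",round(a,2)); return P
E
python3 - <<'E'
from r import *
for f,n in(("scene0.npy","scene"),("scene1.npy","scene"),("top0.npy","top")):
    W=cloud(n,np.load(f)); rect(W,.06,f+" housing",.005)
W=cloud("scene",np.load("scene1.npy")); rect(W,.0987,"plate",.007)
m=R0(W)&(abs(W[...,2]-.0987)<.007);m=comp(m);q=W[m]
print("tilt z=ax+by+c",np.linalg.lstsq(np.c_[q[:,:2],np.ones(len(q))],q[:,2],rcond=None)[0].round(3))
E
```

```text
scene0.npy housing 2798 c [501.1 158.4] size [255.8 131.7] ang 80.46
scene1.npy housing 1714 c [495.  160.6] size [254.  118.4] ang 80.58
top0.npy housing 1129 c [537.5 151.3] size [253.5  69.3] ang 76.67
plate 2046 c [498.5 137.4] size [181.4 101.7] ang 80.0
tilt z=ax+by+c [ 0.005 -0.003  0.096]
```

Request:
{"name": "servo_tool", "arguments": {
  "series": [
    [[-0.0006, 0, -0.008], 0.003],
    [[0, 0, -0.008], 0],
    [[0, 0, -0.004], 0],
    [[0, 0, -0.003], 0],
    [[0, 0, -0.003], 0],
    [[0, 0, 0], 0]
  ]
}}

```text
time: 13.2
ee_pos: [0.4991, 0.1433, 0.1014]
eef_rot: [-3.141, 0.0, 1.406]
force: [0.1, -0.2, -3.1]
gripper_width: 0.0104
finger_force: 78.5
```

Request:
{"name": "servo_tool", "arguments": {
  "series": [
    [[0, 0, -0.003], 0],
    [[0, 0, -0.002], 0],
    [[0, 0, -0.001], 0],
    [[0, 0, 0], 0],
    [[0, 0, 0], 0]
  ]
}}

```text
time: 13.7
ee_pos: [0.4993, 0.1433, 0.0958]
eef_rot: [3.142, -0.0, 1.406]
force: [-1.3, 0.8, -3.1]
gripper_width: 0.0104
finger_force: 78.5
```

Request:
{"name": "servo_tool", "arguments": {
  "series": [
    [[0, 0, -0.001], 0],
    [[0, 0, -0.001], 0],
    [[0, 0, 0], 0],
    [[0, 0, 0], 0]
  ]
}}

```text
time: 14.1
ee_pos: [0.4994, 0.1434, 0.0949]
eef_rot: [3.141, -0.0, 1.406]
force: [-7.3, -0.6, 15.3]
gripper_width: 0.01
finger_force: 81.4
```

Contact at exactly the expected height, so the panel is seated. Release it, rise, and check.

Request:
{"name": "servo_tool", "arguments": {
  "series": [
    [[0, 0, 0.001], 0],
    [[0, 0, 0], 0],
    [[0, 0, 0], 0],
    [[0, 0, 0.02], 0],
    [[0, 0, 0.04], 0],
    [[0, 0, 0.04], 0],
    [[0, 0, 0.03], 0],
    [[0, 0, 0], 0]
  ],
  "fingers": 0.05
}}

```text
time: 14.9
ee_pos: [0.5006, 0.1436, 0.229]
eef_rot: [3.136, -0.002, 1.406]
force: [0.2, 0.0, -0.4]
gripper_width: 0.0503
finger_force: 0.0
```

Run:
```python
from r import *
s=robot.read_state();print(s["ee_pos"],s["eef_rot"],s["force"])
im,d=robot.get_image("scene");W=cloud("scene",d)
rect(W,.0655,"plate",.0035)
m=comp(R0(W)&(abs(W[...,2]-.0655)<.0035));q=W[m];print(np.median(q[:,2]),np.linalg.lstsq(np.c_[q[:,:2],np.ones(len(q))],q[:,2],rcond=None)[0].round(3))
hy=np.array([.167,.986]);hx=np.array([.986,-.167]);
for nm in("stud_wing",):
    S=robot.silhouettes("scene",nm)
    if S: 
        q=W[S[0]["mask"]]; q=q[q[:,2]>.09]; e=(q[:,:2]-[.4985,.1378]);print(S[0]["conf"],len(q),np.c_[e@hx,e@hy,q[:,2]].min(0).round(3),np.c_[e@hx,e@hy,q[:,2]].max(0).round(3))
cv2.imwrite("pics/s4.png",cv2.resize(im[150:340,190:390],None,fx=3,fy=3,interpolation=cv2.INTER_CUBIC)[:,:,::-1])
```

```text
[0.50056488 0.14355727 0.22896934] [ 3.13561923e+00 -1.88102815e-03  1.40606525e+00] [ 0.20020921  0.01966931 -0.43331063]
plate 2314 c [497.9 138.4] size [180.6 103.5] ang 81.49
0.0650452905175749 [ 0.001 -0.001  0.065]
0.7 208 [-0.461  0.106  0.09 ] [0.012 0.437 0.678]
```

View pics/s4.png

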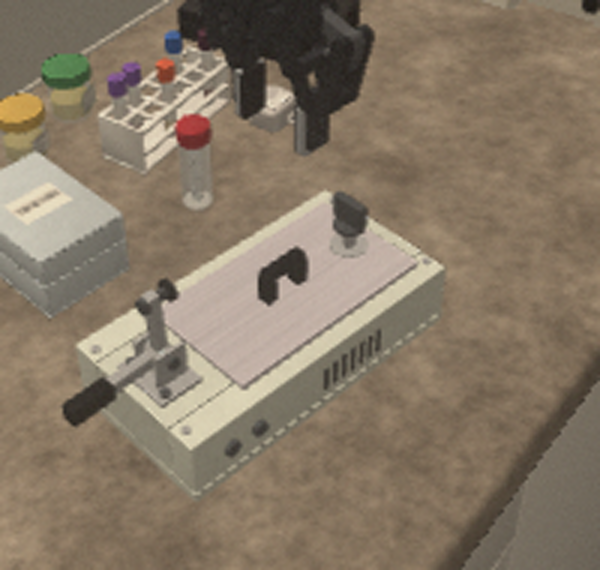

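The panel is flush (top at 65.0 mm, level) and the stud at (350,225) is over the bracket. Next I grip the clamp handle again.

Request:
{"name": "servo_tool", "arguments": {
  "series": [
    [[0.0056, 0.0346, 0], 0],
    [[0.0056, 0.0346, 0], 0],
    [[0.0056, 0.0346, 0], 0],
    [[0.0056, 0.0346, 0], 0],
    [[0.006, 0.0346, 0], -0.005],
    [[0, 0, -0.04], 0],
    [[0, 0, -0.04], 0],
    [[0, 0, -0.04], 0],
    [[0, 0, -0.02], 0],
    [[0, 0, -0.009], 0],
    [[0, 0, 0], 0]
  ]
}}

```text
time: 16.1
ee_pos: [0.5269, 0.316, 0.0741]
eef_rot: [-3.139, 0.002, 1.401]
force: [0.0, 0.2, 0.2]
gripper_width: 0.0499
finger_force: 0.0
```

Request:
{"name": "servo_tool", "arguments": {
  "series": [
    [[0, 0, 0], 0],
    [[0, 0, 0], 0],
    [[0, 0, 0], 0],
    [[0, 0, 0], 0],
    [[0, 0, 0], 0]
  ],
  "fingers": 0.0,
  "force": 25
}}

```text
time: 16.6
ee_pos: [0.5288, 0.3165, 0.0771]
eef_rot: [3.139, -0.002, 1.401]
force: [5.8, -0.1, -0.0]
gripper_width: 0.0134
finger_force: 29.9
```

Request:
{"name": "servo_tool", "arguments": {
  "series": [
    [[0.0001, 0.0005, 0.0074], 0],
    [[-0.0001, -0.0004, 0.0074], 0],
    [[-0.0002, -0.0013, 0.0073], 0],
    [[-0.0004, -0.0021, 0.0071], 0],
    [[-0.0005, -0.003, 0.0068], 0],
    [[-0.0006, -0.0037, 0.0064], 0],
    [[-0.0008, -0.0044, 0.0059], 0],
    [[-0.0009, -0.0051, 0.0053], 0],
    [[-0.001, -0.0057, 0.0047], 0],
    [[-0.0011, -0.0062, 0.0039], 0],
    [[-0.0011, -0.0066, 0.0031], 0]
  ]
}}

```text
time: 17.7
ee_pos: [0.5222, 0.2784, 0.1423]
eef_rot: [3.138, -0.002, 1.401]
force: [9.7, 1.8, -5.5]
gripper_width: 0.0136
finger_force: 28.2
```

Request:
{"name": "servo_tool", "arguments": {
  "series": [
    [[-0.0012, -0.0069, 0.0023], 0],
    [[-0.0012, -0.0072, 0.0015], 0],
    [[-0.0006, -0.0035, 0.0004], 0],
    [[0, 0, 0], 0],
    [[0, 0, 0], 0]
  ]
}}

```text
time: 18.2
ee_pos: [0.5192, 0.2607, 0.1468]
eef_rot: [3.138, -0.002, 1.401]
force: [7.8, -1.3, 1.8]
gripper_width: 0.0133
finger_force: 29.2
```

Request:
{"name": "servo_tool", "arguments": {
  "series": [
    [[-0.0003, -0.002, 0.0002], 0],
    [[-0.0003, -0.002, 0], 0],
    [[-0.0001, -0.001, 0], 0],
    [[0, 0, 0], 0],
    [[0, 0, 0], 0]
  ]
}}

```text
time: 18.7
ee_pos: [0.5185, 0.2561, 0.147]
eef_rot: [3.138, -0.002, 1.401]
force: [7.0, 2.7, 1.5]
gripper_width: 0.0138
finger_force: 29.3
```

Request:
{"name": "servo_tool", "arguments": {
  "series": [
    [[-0.0003, -0.0015, 0], 0],
    [[-0.0003, -0.0015, 0], 0],
    [[0, 0, 0], 0],
    [[0, 0, 0], 0]
  ]
}}

```text
time: 19.1
ee_pos: [0.518, 0.2531, 0.147]
eef_rot: [3.138, -0.002, 1.401]
force: [7.5, 2.6, -0.0]
gripper_width: 0.0132
finger_force: 29.4
```

Request:
{"name": "servo_tool", "arguments": {
  "series": [
    [[-0.0003, -0.0015, 0], 0],
    [[-0.0003, -0.0015, 0], 0],
    [[0, 0, 0], 0],
    [[0, 0, 0], 0]
  ]
}}

```text
time: 19.5
ee_pos: [0.5174, 0.25, 0.1469]
eef_rot: [3.138, -0.002, 1.401]
force: [8.3, 1.8, -0.7]
gripper_width: 0.0137
finger_force: 29.3
```

Run:
```python
from r import *
s=robot.read_state();print(s["ee_pos"],s["force"],s["moment"])
im,d=robot.get_image("scene");W=cloud("scene",d)
hy=np.array([.167,.986]);hx=np.array([.986,-.167]);e=W[...,:2]-[.4985,.1378]
X=e@hx*1000;Y=e@hy*1000;z=W[...,2]*1000
m=(abs(X)<14)&(Y>45)&(Y<118)&(z>69)&(z<120)
for y in range(45,118,8):
    k=m&(Y>=y)&(Y<y+8); print(y,k.sum(),np.percentile(z[k],[5,50,95]).round(1) if k.sum()>2 else '')
cv2.imwrite("pics/s5.png",cv2.resize(im[170:330,190:350],None,fx=3.7,fy=3.7,interpolation=cv2.INTER_CUBIC)[:,:,::-1])
```

```text
[0.51742561 0.25004875 0.14689734] [ 8.28718968  1.84934848 -0.7010654 ] [ 0.64001847 -1.29206845 -0.05522445]
45 0 
53 0 
61 19 [72.2 90.3 92.3]
69 43 [70.2 85.8 92.2]
77 21 [77.9 85.6 87.9]
85 21 [78.  86.  88.4]
93 21 [80.8 86.3 87.7]
101 22 [72.  86.8 88.4]
109 34 [ 74.   87.5 105.7]
117 6 [ 70.3  91.  107.6]
```

View pics/s5.png

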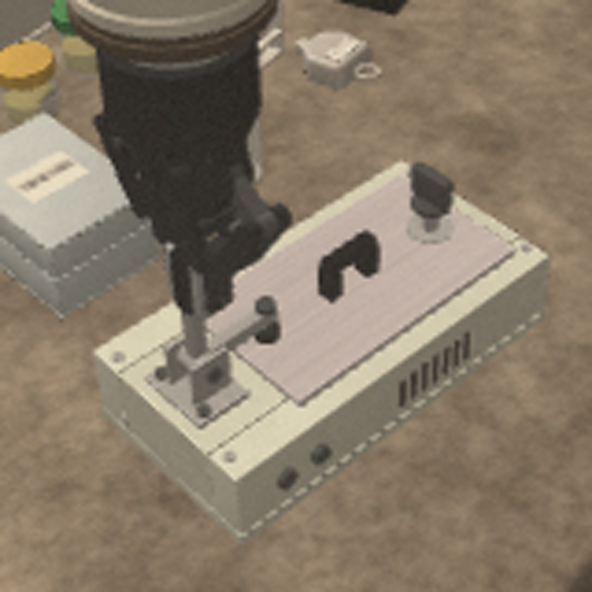

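The arm is level with its pad on the panel at (265,320), and the handle is upright. Release it and go to the stud.

Request:
{"name": "servo_tool", "arguments": {
  "series": [
    [[0, 0, 0], 0],
    [[0, 0, 0], 0],
    [[0, 0, 0], 0],
    [[0, 0, 0.02], 0],
    [[0, 0, 0.04], 0],
    [[0, 0, 0.03], 0],
    [[0, 0, 0], 0]
  ],
  "fingers": 0.05
}}

```text
time: 20.25
ee_pos: [0.5172, 0.2501, 0.24]
eef_rot: [3.136, -0.003, 1.401]
force: [-0.3, -0.2, -0.4]
gripper_width: 0.0501
finger_force: 0.0
```

Request:
{"name": "servo_tool", "arguments": {
  "series": [
    [[-0.0025, -0.0147, 0], 0.131],
    [[-0.0025, -0.0147, 0], 0.131],
    [[-0.0025, -0.0147, 0], 0.131],
    [[-0.0025, -0.0147, 0], 0.131],
    [[-0.0025, -0.0147, 0], 0.131],
    [[-0.0025, -0.0147, 0], 0.131],
    [[-0.0025, -0.0147, 0], 0.131],
    [[-0.0025, -0.0147, 0], 0.131],
    [[-0.0025, -0.0147, 0], 0.131],
    [[-0.0025, -0.0147, 0], 0.131],
    [[-0.0025, -0.0147, 0], 0.131],
    [[-0.0025, -0.0147, 0], 0.131]
  ],
  "fingers": 0.04
}}

```text
time: 21.45
ee_pos: [0.4858, 0.0728, 0.2349]
eef_rot: [-3.141, -0.001, 2.978]
force: [1.1, -0.2, -0.1]
gripper_width: 0.0398
finger_force: 0.0
```

Request:
{"name": "servo_tool", "arguments": {
  "series": [
    [[0, 0, 0], 0],
    [[0, 0, 0], 0]
  ]
}}

```text
time: 21.65
ee_pos: [0.4861, 0.0734, 0.2352]
eef_rot: [3.142, -0.0, 2.969]
force: [-0.3, -0.6, 0.3]
gripper_width: 0.0398
finger_force: 0.0
```

Run:
```python
from r import *
s=robot.read_state();print(s["ee_pos"],s["eef_rot"],s["joint_pos"].round(2))
im,d=robot.get_image("scene");W=cloud("scene",d)
e=W[...,:2]-[.4872,.0739];z=W[...,2]; hy=np.array([.167,.986]);hx=np.array([.986,-.167])
X=e@hx*1000;Y=e@hy*1000
m=(abs(X)<30)&(abs(Y)<30)&(z>.092)&(z<.120);print(m.sum(),np.percentile(X[m],[2,50,98]),np.percentile(Y[m],[2,50,98]),np.percentile(z[m],[2,50,98]))
q=np.c_[X[m],Y[m]];print(cv2.minAreaRect(q.astype(np.float32)))
m=(abs(X-28)<20)&(Y>125)&(Y<150)&(z>.072)&(z<.12);print("pad",m.sum(),np.percentile(z[m],[5,50,95]) if m.sum() else '')
k=(d>0)&(abs(W[...,0]-.515)<.04)&(abs(W[...,1]-.262)<.03)&(z>.125)&(z<.165);q=W[k];print("sleeve",k.sum(),np.median(q,0),q.max(0))
```

```text
[0.48608819 0.07340457 0.23518527] [ 3.14155598e+00 -2.89397715e-04  2.96883506e+00] [-0.01 -0.02  1.65  0.    1.51 -1.41]
97 [-15.29728946  -3.37874675  14.76882709] [-4.08860417  2.83675413  5.05368917] [0.09220976 0.10386109 0.11156685]
((-0.37378883361816406, 1.4085564613342285), (31.366069793701172, 9.941374778747559), 8.050342559814453)
pad 0 
sleeve 136 [0.51362897 0.26080569 0.14676155] [0.52496358 0.26448894 0.16161296]
```

Request:
{"name": "servo_tool", "arguments": {
  "series": [
    [[0.001, 0.0005, -0.04], 0],
    [[0, 0, -0.03], 0],
    [[0, 0, -0.03], 0],
    [[0, 0, -0.015], 0],
    [[0, 0, -0.006], 0],
    [[0, 0, 0], 0],
    [[0, 0, 0], 0]
  ]
}}

```text
time: 22.4
ee_pos: [0.4876, 0.0741, 0.1153]
eef_rot: [3.141, 0.001, 2.972]
force: [-0.2, 0.3, 0.9]
gripper_width: 0.04
finger_force: 0.0
```

Request:
{"name": "servo_tool", "arguments": {
  "series": [
    [[0, 0, 0], 0],
    [[0, 0, 0], 0],
    [[0, 0, 0], 0],
    [[0, 0, 0], 0],
    [[0, 0, 0], 0],
    [[0, 0, 0], 0]
  ],
  "fingers": 0.0,
  "force": 70
}}

```text
time: 23.0
ee_pos: [0.4874, 0.0738, 0.1147]
eef_rot: [3.142, 0.001, 2.973]
force: [2.3, 0.2, 5.1]
gripper_width: 0.006
finger_force: 70.4
```

Request:
{"name": "servo_tool", "arguments": {
  "series": [
    [[0, 0, -0.003], 0],
    [[0, 0, -0.003], 0],
    [[0, 0, -0.003], 0],
    [[0, 0, -0.003], 0],
    [[0, 0, -0.002], 0],
    [[0, 0, -0.002], 0],
    [[0, 0, 0], 0],
    [[0, 0, 0], 0]
  ]
}}

```text
time: 23.8
ee_pos: [0.4875, 0.0738, 0.099]
eef_rot: [3.142, 0.001, 2.973]
force: [-2.0, 0.5, 10.5]
gripper_width: 0.0065
finger_force: 71.4
```

Request:
{"name": "servo_tool", "arguments": {
  "series": [
    [[0, 0, -0.001], 0],
    [[0, 0, -0.001], 0],
    [[0, 0, -0.0005], 0],
    [[0, 0, 0], 0],
    [[0, 0, 0], 0]
  ]
}}

```text
time: 24.3
ee_pos: [0.4875, 0.0739, 0.0972]
eef_rot: [3.142, 0.001, 2.973]
force: [-6.5, -0.3, 22.8]
gripper_width: 0.0061
finger_force: 73.5
```

Force jumped to 23 N after 17.5 mm, so the stud is at its stop. Turn clockwise.

Request:
{"name": "servo_tool", "arguments": {
  "series": [
    [[0, 0, 0], -0.13],
    [[0, 0, 0], -0.13],
    [[0, 0, 0], -0.13],
    [[0, 0, 0], -0.13],
    [[0, 0, 0], -0.13],
    [[0, 0, 0], -0.13],
    [[0, 0, 0], -0.13],
    [[0, 0, 0], -0.13],
    [[0, 0, 0], -0.13],
    [[0, 0, 0], -0.13],
    [[0, 0, 0], -0.13],
    [[0, 0, 0], -0.13]
  ]
}}

```text
time: 25.5
ee_pos: [0.488, 0.0741, 0.0973]
eef_rot: [3.139, -0.001, 1.408]
force: [-0.9, 3.6, 20.0]
gripper_width: 0.0064
finger_force: 72.8
```

Request:
{"name": "servo_tool", "arguments": {
  "series": [
    [[0, 0, 0], -0.03],
    [[0, 0, 0], 0],
    [[0, 0, 0], 0]
  ]
}}

```text
time: 25.8
ee_pos: [0.4879, 0.0741, 0.0973]
eef_rot: [3.139, -0.001, 1.383]
force: [-1.7, 3.6, 19.9]
gripper_width: 0.0062
finger_force: 72.8
```

Request:
{"name": "servo_tool", "arguments": {
  "series": [
    [[0, 0, 0.001], 0],
    [[0, 0, 0], 0],
    [[0, 0, 0], 0],
    [[0, 0, 0], 0],
    [[0, 0, 0.02], 0],
    [[0, 0, 0.04], 0],
    [[0, 0, 0.04], 0],
    [[0, 0, 0.02], 0],
    [[0, 0, 0], 0]
  ],
  "fingers": 0.03
}}

```text
time: 26.7
ee_pos: [0.4881, 0.0739, 0.2198]
eef_rot: [3.137, -0.001, 1.383]
force: [-0.5, 0.1, 0.0]
gripper_width: 0.0301
finger_force: 0.0
```

Run:
```python
from r import *
s=robot.read_state();print(s["ee_pos"],s["gripper_width"])
im,d=robot.get_image("scene");W=cloud("scene",d)
rect(W,.0655,"plate",.0035)
e=W[...,:2]-[.4876,.0739];z=W[...,2]; hy=np.array([.167,.986]);hx=np.array([.986,-.167])
X=e@hx*1000;Y=e@hy*1000
m=(abs(X)<30)&(abs(Y)<30)&(z>.076)&(z<.13);print("wing",m.sum(),np.percentile(X[m],[2,50,98]).round(1),np.percentile(Y[m],[2,50,98]).round(1),np.percentile(z[m],[2,50,98]).round(4))
cv2.imwrite("pics/s6.png",cv2.resize(im[150:340,190:390],None,fx=3,fy=3,interpolation=cv2.INTER_CUBIC)[:,:,::-1])
```

```text
[0.48807957 0.07385428 0.21982226] 0.030058530127624515
plate 2142 c [497.8 138.3] size [180.8 101.8] ang 80.34
wing 94 [-5.2 -3.1  3.4] [-13.1   3.2  15.2] [0.0773 0.0886 0.0963]
```

View pics/s6.png

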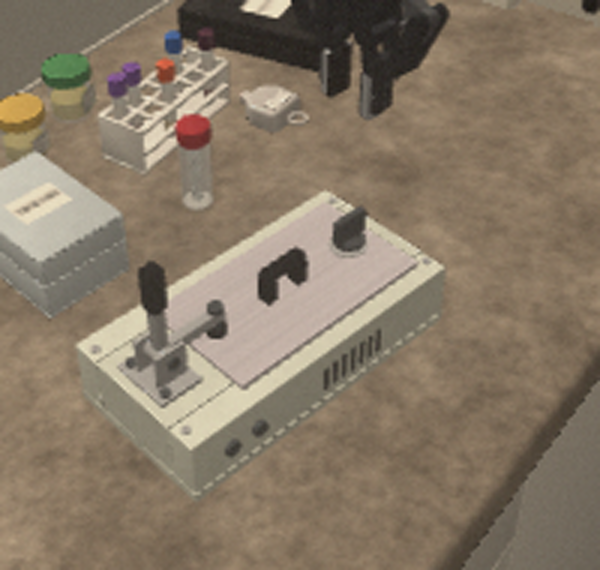

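The wing at (350,232) is now along the housing's y, with its top at about 95 mm, which matches a stud caught 15 mm in. The clamp is closed, the panel is flush and the bystanders look untouched, so I'll hand it in.

```bash
python3 -c "
from station import robot
print(robot.job_done())"
```

```text
the job is handed in; nothing more can be done
None
```

The job is handed in, verdict not reported: the last picture shows the panel flush, the hold-down arm down, the stud caught about 15 mm in and turned a quarter turn clockwise, and the vial and counter where they were (the marker was out of the last picture; the arm never went near it).

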